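# Tuck a cutting template under the hold-down leaf and hold it flat

## Robot

A 7-joint arm with a two-finger parallel gripper is mounted at the origin on the work surface. World frame = base frame: x ahead of the robot, y to its left, z up, the work surface at z = 0. Lengths are in m, angles in rad, forces in N, time in s.
With the tool pointing down it reaches from about 0.4 to 0.85 m from the base axis. Payload 6.9 kg.
Tool frame: the origin (TCP) lies at the very end of the fingers, on their centre line; the grasp point (between the pads) lies r.grip_point_offset behind it (r.grip_point_offset is the distance from the TCP to the grasp point, in m); z points along the fingers, y is the line along which they close (so a half turn about z gives the same grasp; the last joint's range is limited). The gripper opens to 85 mm and grips with 20 to 120 N. Pads are 22 mm wide; open, the fingers measure 114 mm over their backs; the gripper's body (76 mm by 85 mm) begins 54 mm behind the grasp point. The pads swing forward as they close: fully open they stand 13 mm farther back than shut.
Start: joints at [1.381, 0.507, -0.238, 1.5, 0.126, 1.149, -0.155], TCP at [0.182, -0.598, 0.231] pointing down, gripper open.
Joint ranges: [-3.08, 3.08], [-0.24, 2.05], [-1.43, 1.35], [0, 2.5], [-1.52, 4.66], [0.17, 1.96], [-2.89, 2.89]. Speed limits (rad/s): [2.39, 2.39, 3.14, 3.14, 3.14, 3.14, 3.14].

## Interface

Orientations are given as a 3x3 rotation matrix whose columns are the frame's x, y, z axes.
In Python, from workcell import r, imaging, workorder, cut_out gives the robot as it stands.
- The arm moves only by the tool move_arm, never from a script. Its argument "commands" is a list that holds one entry, the list of rows, each a list of 4 numbers: the shift along the tool's x, y, z in m, then the turn about the tool's z in rad. In form: [[[dx, dy, dz, roll], ...]]. A call has 1 to 8 rows; each row is the pose to reach, as a shift and turn from the pose commanded when the call began, along the tool's axes at that moment; what a row does not reach only later rows make up. A row lasts 1/12 s, in which the tool goes at most 41.7 mm and 7.16 degrees, less where a joint would pass 70% of its speed; a pose out of reach is approached as far as the arm can. A call with a gripper value outside its range is refused whole. "jaw" is the gripper's target within -1 to 1 (fully open at 1, half-way at 0, shut at -1), set as the call begins (left out, the last holds). The fingers move at their own pace and stop on an object; the grip force is fixed at half the most. Time passes only in rows, so rows that repeat a pose let the fingers close. It gives the time, the measured TCP pose, the force, the opening and the grip force at its end, in the units of the state.
- r.get_state(): the state, without advancing time (a new reading comes with each control period).
- imaging.grab_frame(name): name is "scene" or "top"; returns (picture, depth): 480x640x3 uint8, red, green, blue; 480x640 float32, m along the optical axis (not along the pixel's ray), 0 where there is no reading.
- imaging.camera_info(name): a dict with "fx", "fy", "cx", "cy" (pixels), "k1" (the pictures are not rectified: a ray, as slopes to the right and down, at radius r is drawn at 1 + k1 r^2 times it, then the intrinsics apply), "camera_from_world" (4x4, takes a point from world to camera coordinates). Camera axes: x right, y down, z forward; pixel columns grow to the right and rows downward; lengths in m; the calibration is good to about 2 mm. A picture is of the moment at which its call begins. camera_info takes no time and is no camera call.
- workorder.finish_job(): hands the job in; it is judged then, once.
Trained networks look in the newest picture that a camera, given by its name, has taken for a name from the list of things; names that differ only in an ending like _2 or _b are one class to them, and where a whole thing is asked for, a point or a joint stands for the part that bears it (a point fixed in the world has none). Each returns a list of dicts, best first, with "confidence" (0 to 1); they miss things now and then, are a little off and sometimes report something else, mostly with a low value. They report only what shows in the picture. A call takes as long as a camera call. They do not tell look-alikes from the thing itself.
- cut_out(camera, query): "region" (480x640 bool, what is visible of it) and "bbox" ([left, top, width, height] in pixels, round what is visible of it).
The state is a dict: "clock": time; "joints": joint angles; "qd": joint speeds; "joint_efforts": joint torques, N m; "ee_pos": TCP position; "tool_rot": TCP orientation; "contact_force": force on the tool from outside, world axes, zero at the start; "torque": the same for the moment, N m; "gripper_width": finger opening in m; "gripper_force": force on a finger pad.
Only numpy, scipy, OpenCV 4.12 (cv2) and the standard library are available. Lean on these libraries where they do the work, as an engineer would, in place of code of your own. Each camera call takes 0.05 s, during which the arm holds its last target. There are 200 camera calls.

## Task

Take the flat metal template that has one straight, square end by its wooden block and slide that end under the thin hinged leaf of the marking-out board, squarely and about midway along the leaf, until it is fully home against the stop bar behind the lip; do not lift the leaf in doing so. Finish while still gripping the block and pressing the template firmly flat on the board, ready for tracing: do not let go. Leave the round-ended template, the nail bowl, the glue tin and the screwdriver where they are.

Things in the scene. Friction and masses are not known exactly. Their poses are not given: they have to be found in the camera images.
- template: Square-ended template, loose, flat on the bench: aluminium plate 150 long (x) x 80 wide (y) x 5 mm thick, straight end at +x, half-round end (radius 40) at -x. Dark wooden grip block 30 x 30 mm, sides parallel to x and y, from 5 to 37 mm above the plate's underside, its centre at x = -30. Origin: centre of the plate's underside. 0.11 to 0.22 kg.
- square_end (a point): Middle of the lower edge of the template's square end, 75 mm ahead (+x) of the template's origin and 105 mm ahead of the block's centre.
- block_top (a point): Centre of the top of the template's grip block, 37 mm above the plate's underside.
- round_template: A second template of the same plate, 150 x 80 x 5 mm, with the same block, but half-round at both ends. Not wanted; leave it alone. Same origin and axes as the other. The two may lie on either side of the board.
- board: The marking-out board, fixed to the bench: 280 x 220 mm, plywood top at 12 mm height. Its x points from the open front to the hinge; the open deck runs from x = -150 mm to the far edge at x = +130, y from -110 to +110. Near the far side lies the hinged leaf. Origin at bench height, on the board's centre line.
- deck: The plywood top of the board, 6 mm thick, upper face 12 mm above the bench; origin is 6 mm above that of the board, same axes. A push of about 8 to 20 N on the template holds it firmly flat.
- lip (a point): Point on the deck's upper face straight below the middle of the leaf's front edge; its axes are the board's. The leaf is an aluminium plate 180 mm wide (y) and 4 mm thick, reaching 90 mm back (+x) from here to its hinge; when down, its underside is 10 mm above the deck all along.
- stop (a point): Point on the deck's upper face at the middle of the stop bar's front face, 35 mm behind the lip (+x), hidden under the leaf; axes are the board's. The stop bar is fixed, 140 mm wide, 8 mm high, its face square to x. The template is home when its square end touches it.
- leaf (a joint): Angle of the leaf about its hinge at its far side: 0 lying down (it rests there by its own weight, 0.2 kg), grows as its front edge is lifted; it swings freely and 0.01 rad raises the edge by 0.9 mm.
- nail_bowl: Blue plastic bowl of nails, 110 mm across, 45 high, near the robot. Origin: centre underneath. Bystander.
- glue_tin: Steel tin, 80 mm across, 75 high, on the far left. Origin: centre underneath. Bystander.
- screwdriver: Screwdriver lying near the robot. Bystander.
Things that resemble listed ones, but are neither listed nor needed, are in the scene too. What is shaped like the template but red is not meant.

How it is judged:
By the outcome, as a careful person would: the job done as asked, in the order asked, and still so for the second after the job is handed in, while the arm keeps its last pose, push and grip.
It also fails if it takes over 40 s, if anything falls off the work surface, if the arm or the gripper's body presses on something with over 40 N, if the wrist force passes 120 N, or if a joint passes its speed limit or range.

## Working session

There is one attempt and no reset: what is moved stays moved. The work goes in short steps, Python scripts to look and compute and a tool call to move; the robot and the scene stay as the last step left them, time stands still between calls to the robot, and variables do not carry over. Pictures are saved under pics/ and viewed, at most 10 in all, crops included, and the job is handed in when it is done.

Besides the shell and the picture viewer there is one more tool, called after ">>>" as name(argument=value, ...) on one line, values as JSON. move_arm: Moves the arm, as the interface text tells. Its arguments: {"type":"object","properties":{"commands":{"type":"array","items":{"type":"array","items":{"type":"array","items":{"type":"number"}}}},"jaw":{"type":"number"}},"required":["commands"]}

```bash
mkdir -p pics; cat > h.py <<'E'
import numpy as np, cv2
from workcell import r, imaging, workorder, cut_out
def grab(n):
    p,d=imaging.grab_frame(n); return p,d,imaging.camera_info(n)
def rays(c,uv):
    uv=np.asarray(uv,float).reshape(-1,1,2)
    K=np.array([[c['fx'],0,c['cx']],[0,c['fy'],c['cy']],[0,0,1.]])
    s=cv2.undistortPoints(uv,K,np.array([c['k1'],0,0,0.])).reshape(-1,2)
    return np.c_[s,np.ones(len(s))]
def world(c,pc):
    T=np.linalg.inv(np.array(c['camera_from_world'])); return pc@T[:3,:3].T+T[:3,3]
def at_depth(c,uv,d): return world(c,rays(c,uv)*np.asarray(d).reshape(-1,1))
def at_z(c,uv,z):
    T=np.linalg.inv(np.array(c['camera_from_world'])); o=T[:3,3]; v=rays(c,uv)@T[:3,:3].T
    return o+v*((z-o[2])/v[:,2])[:,None]
def save(n,p): cv2.imwrite('pics/'+n,p[:,:,::-1])
E
python3 - <<'E'
from h import *
for n in ('top','scene'):
    p,d,c=grab(n); save(n+'0.png',p)
    print(n,np.linalg.inv(np.array(c['camera_from_world'])).round(3).tolist())
    for q in ('template','round_template','board','leaf'):
        for o in cut_out(n,q)[:4]:
            m=o['region']&(d>0); v,u=np.nonzero(m); P=at_depth(c,np.c_[u,v],d[m])
            print(q,round(o['confidence'],2),o['bbox'],np.median(P,0).round(3),np.percentile(P[:,2],95).round(3))
print(r.grip_point_offset,r.get_state())
E
```

```text
top [[0.001, -0.991, 0.133, 0.259], [-1.0, -0.003, -0.012, 0.013], [0.012, -0.133, -0.991, 1.654], [0.0, 0.0, 0.0, 1.0]]
template 0.93 [430.7, 216.8, 37.8, 56.1] [ 0.483 -0.347  0.006] 0.037
template 0.65 [444.8, 318.7, 54.8, 27.9] [ 0.232 -0.41   0.006] 0.036
template 0.48 [304.9, 155.8, 83.2, 104.7] [ 0.579 -0.061  0.014] 0.031
round_template 0.98 [186.3, 217.0, 50.8, 41.3] [0.5   0.322 0.006] 0.036
board 0.75 [304.3, 158.2, 87.1, 102.8] [ 0.578 -0.061  0.015] 0.031
leaf 0.79 [313.0, 162.1, 64.6, 38.3] [ 0.659 -0.055  0.027] 0.033
scene [[-0.737, 0.404, -0.542, 1.093], [0.676, 0.435, -0.595, 0.659], [-0.005, -0.805, -0.594, 0.714], [0.0, 0.0, 0.0, 1.0]]
template 0.86 [217.4, 186.4, 48.7, 22.4] [ 0.48  -0.335  0.007] 0.037
template 0.75 [272.6, 148.1, 39.1, 27.3] [ 0.239 -0.412  0.007] 0.037
round_template 0.78 [384.1, 308.6, 72.8, 39.6] [0.503 0.331 0.005] 0.036
board 0.8 [199.4, 216.0, 146.0, 92.6] [ 0.605 -0.04   0.012] 0.028
board 0.19 [214.3, 186.6, 51.4, 21.3] [ 0.483 -0.335  0.007] 0.037
leaf 0.72 [210.9, 180.9, 51.3, 30.2] [ 0.483 -0.335  0.007] 0.036
leaf 0.62 [206.3, 242.9
[... 180 characters left out ...]
 'qd': array([ 0.00112133, -0.00189189, -0.00076595,  0.00013578, -0.00044482,
        0.00079831, -0.00085473]), 'joint_efforts': array([ 6.01173615e-04, -6.19841695e+01, -2.18250386e+00, -2.49768984e+01,
        1.39614174e-02,  3.15029160e-03,  2.14776856e-05]), 'ee_pos': array([ 0.18153238, -0.59803764,  0.23125907]), 'tool_rot': array([[ 9.56897238e-01,  2.90426713e-01, -6.52559930e-06],
       [ 2.90426713e-01, -9.56897237e-01,  5.25239692e-05],
       [ 9.01003580e-06, -5.21552494e-05, -9.99999999e-01]]), 'contact_force': array([ 0.57839125, -0.35954459,  0.12156772]), 'torque': array([ 0.01279675, -0.00316712, -0.01175576]), 'gripper_force': 0.0, 'gripper_width': 0.08536192106661111}
```

View pics/top0.png

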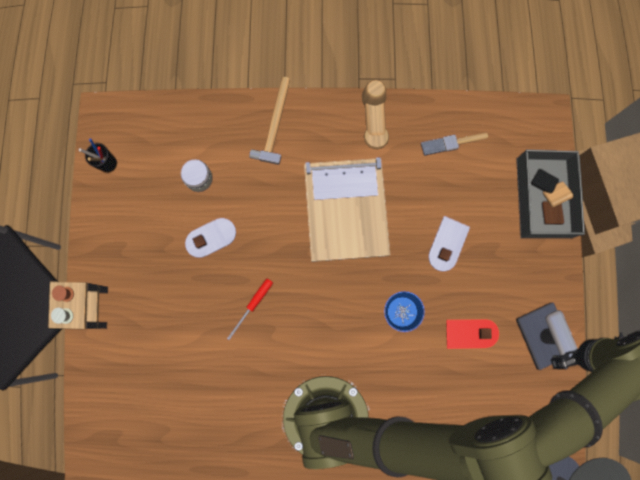

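View pics/scene0.png

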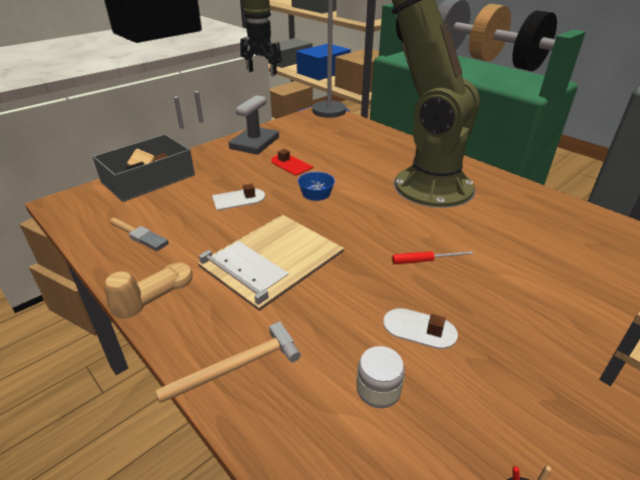

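The top view shows the wanted template at about (449,243), with its square end at the upper right (458,222) and its block at (445,254). The board is at (347,210) with the hinge and leaf at the top. The round template is at (210,238) and the red look-alike at (472,334). Next I'll measure the poses.

```bash
cat >> h.py <<'E'
from scipy.optimize import minimize
def region(cam,q,near,c,d,last=None):
    for o in cut_out(cam,q):
        m=o['region']&(d>0); v,u=np.nonzero(m)
        if len(u)==0: continue
        P=at_depth(c,np.c_[u,v],d[m])
        if np.linalg.norm(np.median(P[:,:2],0)-near)<.06: return o['region']
def bright(p,lo=130):
    h=cv2.cvtColor(p,cv2.COLOR_RGB2HSV); return (h[...,1]<50)&(h[...,2]>lo)
E
python3 - <<'E'
from h import *
for n in ('top','scene'):
    p,d,c=grab(n)
    al=bright(p); hsv=cv2.cvtColor(p,cv2.COLOR_RGB2HSV)
    V,U=np.mgrid[:480,:640]; W=at_z(c,np.c_[U.ravel(),V.ravel()],.005)
    D=at_depth(c,np.c_[U.ravel(),V.ravel()],d.ravel())
    for name,ctr,rad,z in (('tmpl',(.483,-.34),.11,.005),('leaf',(.66,-.055),.14,.026)):
        W=at_z(c,np.c_[U.ravel(),V.ravel()],z)
        near=np.linalg.norm(W[:,:2]-ctr,axis=1)<rad
        m=(al.ravel()&near).reshape(480,640)
        k,lab,st,_=cv2.connectedComponentsWithStats(m.astype(np.uint8))
        m=lab==1+np.argmax(st[1:,4])
        P=W[m.ravel()][:,:2]
        (cx,cy),(w,h),a=cv2.minAreaRect((P*1000).astype(np.float32))
        print(n,name,'rect',np.round([cx,cy,w,h,a],1), cv2.boxPoints(((cx,cy),(w,h),a)).round(0).tolist(), len(P))
    # block top from depth
    near=np.linalg.norm(D[:,:2]-(.46,-.335),axis=1)<.08
    mb=near&(D[:,2]>.028)&(D[:,2]<.05)&(d.ravel()>0)
    print(n,'block',D[mb].mean(0).round(4),mb.sum())
    mp=(np.linalg.norm(D[:,:2]-(.483,-.34),axis=1)<.11)&(D[:,2]<.01)&al.ravel()&(d.ravel()>0)
    print('plate z',D[mp][:,2].mean().round(4))
    # deck
    md=(hsv[...,2].ravel()>150)&(np.linalg.norm(D[:,:2]-(.6,-.06),axis=1)<.2)&(D[:,2]>.0085)&(D[:,2]<.016)&(d.ravel()>0)
    P=at_z(c,np.c_[U.ravel(),V.ravel()][md],.012)[:,:2]
    (cx,cy),(w,h),a=cv2.minAreaRect((P*1000).astype(np.float32)); print(n,'deck',np.round([cx,cy,w,h,a],1),cv2.boxPoints(((cx,cy),(w,h),a)).round(0).tolist(),D[md][:,2].mean().round(4))
    if n=='top':
        a=cv2.resize(p[200:290,300:480],None,fx=4.4,fy=4.4,interpolation=cv2.INTER_CUBIC); 
        b=cv2.resize(p[145:235,295:475],None,fx=4.4,fy=4.4,interpolation=cv2.INTER_CUBIC)
        save('crop1.png',cv2.resize(p[150:280,295:475],(800,578),interpolation=cv2.INTER_CUBIC))
E
```

```text
top tmpl rect [ 480.2 -347.    82.   151.7   67. ] [[394.0, -355.0], [534.0, -414.0], [566.0, -339.0], [426.0, -280.0]] 1305
top leaf rect [665.8 -55.7 110.8 211.9   4.5] [[602.0, 46.0], [619.0, -166.0], [729.0, -157.0], [713.0, 54.0]] 2270
top block [ 0.4524 -0.3336  0.0371] 114
plate z 0.0046
top deck [603.5 -66.7 387.3 381.4  46.5] [[332.0, -76.0], [609.0, -339.0], [875.0, -58.0], [599.0, 205.0]] 0.0122
scene tmpl rect [ 480.5 -344.    83.7  147.4   66.9] [[396.0, -354.0], [532.0, -411.0], [565.0, -334.0], [429.0, -277.0]] 630
scene leaf rect [663.5 -61.3 101.9 213.3   4.5] [[604.0, 41.0], [621.0, -172.0], [723.0, -164.0], [706.0, 49.0]] 2096
scene block [ 0.4549 -0.3295  0.0361] 86
plate z 0.0064
scene deck [583.4 -58.7 279.  220.8   4.5] [[436.0, 41.0], [453.0, -180.0], [731.0, -158.0], [714.0, 62.0]] 0.0114
```

View pics/crop1.png

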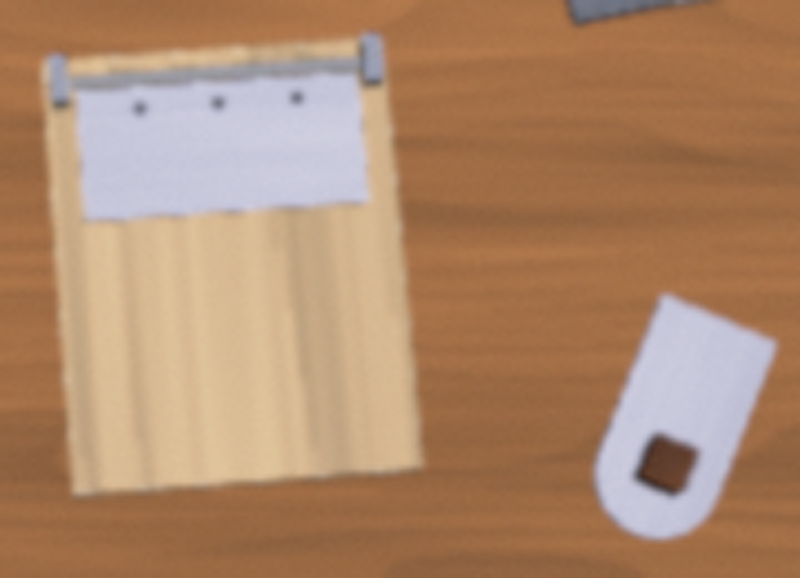

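>>> move_arm(commands=[[[0.03,-0.015,0,0.08],[0.067,-0.035,0,0.17],[0.105,-0.054,0.01,0.27],[0.143,-0.074,0.02,0.37],[0.181,-0.094,0.03,0.47],[0.219,-0.114,0.04,0.56],[0.257,-0.133,0.05,0.64],[0.29,-0.15,0.06,0.696]]], jaw=1)

```text
clock: 1.27
ee_pos: [0.411, -0.3745, 0.1734]
tool_rot: [[0.919, -0.395, 0.001], [-0.395, -0.919, -0.001], [0.001, 0.0, -1.0]]
contact_force: [0.5, 0.2, -0.8]
gripper_width: 0.085
gripper_force: 0.0
```

```bash
cat > tgt.py <<'E'
import sys
from h import *
x,y,z,yaw=map(float,sys.argv[1:5])
s=r.get_state(); R=s['tool_rot']
d=R.T@(np.array([x,y,z])-s['ee_pos']); a=np.arctan2(R[1,0],R[0,0])
print('shift',d.round(4),'roll',round(a-np.radians(yaw),4),'yaw now',np.degrees(a).round(2),'t',s['clock'],s['ee_pos'].round(4),'F',s['contact_force'].round(1),'w',s['gripper_width'],s['gripper_force'],s['joints'].round(2))
E
python3 tgt.py .4525 -.3337 .10 -23
```

```text
shift [ 0.0219 -0.0539  0.0734] roll -0.0043 yaw now -23.25 t 1.2667 [ 0.411  -0.3745  0.1734] F [ 0.5  0.2 -0.8] w 0.08500881806920786 0.0 [ 0.77  0.45 -0.11  1.77  0.06  0.92 -1.34]
```

>>> move_arm(commands=[[[0.008,-0.02,0.03,0],[0.0155,-0.04,0.055,0],[0.0195,-0.048,0.071,0],[0.0195,-0.048,0.071,0],[0.0195,-0.048,0.071,0]]])

```text
clock: 1.68
ee_pos: [0.4462, -0.339, 0.1021]
tool_rot: [[0.921, -0.389, -0.001], [-0.389, -0.921, 0.001], [-0.002, -0.0, -1.0]]
contact_force: [-0.4, -0.1, 0.2]
gripper_width: 0.0853
gripper_force: 0.0
```

```bash
python3 tgt.py .4525 -.3337 .008 -23; python3 - <<'E'
from h import *
p,d,c=grab('top'); save('t1.png',cv2.resize(p[150:300,330:530],(800,600),interpolation=cv2.INTER_CUBIC))
V,U=np.mgrid[:480,:640]; uv=np.c_[U.ravel(),V.ravel()]
hsv=cv2.cvtColor(p,cv2.COLOR_RGB2HSV)
W=at_z(c,uv,.012)
m=((hsv[...,2].ravel()>165)&(np.linalg.norm(W[:,:2]-(.58,-.06),axis=1)<.2)).reshape(480,640).astype(np.uint8)
k,lab,st,_=cv2.connectedComponentsWithStats(m); m=lab==1+np.argmax(st[1:,4])
P=W[m.ravel()][:,:2]; R=cv2.minAreaRect((P*1000).astype(np.float32)); print(R,cv2.boxPoints(R).round(0).tolist())
E
```

```text
shift [ 0.0039 -0.0073  0.0941] roll 0.0014 yaw now -22.92 t 1.6833 [ 0.4462 -0.339   0.1021] F [-0.4 -0.1  0.2] w 0.08532845060778393 0.0 [ 0.67  0.54 -0.1   1.84  0.08  0.76 -1.44]
((600.6322021484375, -60.094512939453125), (398.3979797363281, 336.8273010253906), 89.13292694091797) [[429.0, -257.0], [766.0, -262.0], [772.0, 137.0], [435.0, 142.0]]
```

View pics/t1.png

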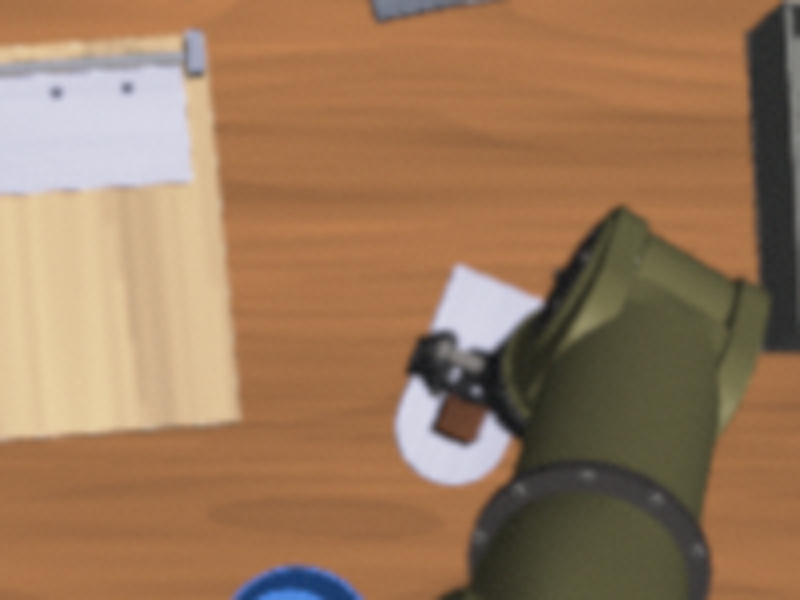

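>>> move_arm(commands=[[[0.004,-0.007,0.02,0],[0.004,-0.007,0.045,0],[0.004,-0.007,0.07,0],[0.004,-0.007,0.085,0],[0.004,-0.007,0.095,0],[0.004,-0.007,0.095,0],[0.004,-0.007,0.095,0]]])

```text
clock: 2.32
ee_pos: [0.4527, -0.3357, 0.0083]
tool_rot: [[0.92, -0.392, 0.001], [-0.392, -0.92, -0.001], [0.001, 0.001, -1.0]]
contact_force: [-0.1, 0.6, 0.1]
gripper_width: 0.0852
gripper_force: 0.0
```

```bash
python3 tgt.py .4525 -.3337 .007 -23
```

```text
shift [-0.0009 -0.0018  0.0013] roll -0.0013 yaw now -23.07 t 2.3167 [ 0.4527 -0.3357  0.0083] F [-0.1  0.6  0.1] w 0.08524620365948611 0.0 [ 0.65  0.68 -0.08  1.91  0.1   0.55 -1.47]
```

Good; close.

>>> move_arm(commands=[[[0,-0.001,0,0],[-0.001,-0.002,0,0],[-0.001,-0.002,0,0],[-0.001,-0.002,0,0],[-0.001,-0.002,0,0],[-0.001,-0.002,0,0],[-0.001,-0.002,0,0],[-0.001,-0.002,0,0]]], jaw=-1)

```text
clock: 2.98
ee_pos: [0.453, -0.3324, 0.0082]
tool_rot: [[0.921, -0.39, 0.001], [-0.39, -0.921, -0.001], [0.001, 0.0, -1.0]]
contact_force: [-1.1, 1.4, 7.4]
gripper_width: 0.0292
gripper_force: 60.4
```

>>> move_arm(commands=[[[0,0,-0.01,0],[0,0,-0.03,0],[0,0,-0.055,0],[0,0,-0.07,0],[0,0,-0.07,0],[0,0,-0.07,0]]])

```text
clock: 3.48
ee_pos: [0.4529, -0.3324, 0.0782]
tool_rot: [[0.921, -0.391, 0.001], [-0.391, -0.921, -0.001], [0.002, 0.0, -1.0]]
contact_force: [-0.5, -0.2, -1.3]
gripper_width: 0.0292
gripper_force: 59.4
```

```bash
python3 - <<'E'
from h import *
c=imaging.camera_info('top')
f=lambda L,z: at_z(c,np.array(L)/4.444+[295-.4,150-.4],z)[:,:2]
D=f([(72,494),(422,467)],.012); L=f([(85,220),(369,203)],.026)
for Q in (D,L):
    e=Q[0]-Q[1]; yaw=np.degrees(np.arctan2(-e[0],e[1])); print(Q.round(4).tolist(),'len',np.linalg.norm(e).round(4),'mid',Q.mean(0).round(4),'yaw',yaw.round(2))
v=L.mean(0)-D.mean(0); print('centreline yaw',np.degrees(np.arctan2(v[1],v[0])),np.linalg.norm(v))
E
python3 tgt.py .4525 -.055 .078 4.5
```

```text
[[0.4343, 0.0375], [0.4518, -0.1819]] len 0.2202 mid [ 0.4431 -0.0722] yaw 4.57
[[0.6059, 0.0301], [0.6178, -0.149]] len 0.1794 mid [ 0.6118 -0.0594] yaw 3.79
centreline yaw 4.316210781361104 0.16926149619392836
shift [-1.087e-01 -2.553e-01 -1.000e-04] roll -0.4798 yaw now -22.99 t 3.4833 [ 0.4529 -0.3324  0.0782] F [-0.5 -0.2 -1.3] w 0.02915750797026666 59.354034662246704 [ 0.65  0.57 -0.1   1.86  0.08  0.7  -1.46]
```

>>> move_arm(commands=[[[-0.008,-0.025,0,-0.05],[-0.019,-0.06,0,-0.12],[-0.031,-0.097,0,-0.2],[-0.043,-0.134,0,-0.28],[-0.054,-0.17,0,-0.36],[-0.066,-0.206,0,-0.43],[-0.076,-0.237,0,-0.478],[-0.08,-0.251,0,-0.478]]])

```text
clock: 4.15
ee_pos: [0.4762, -0.0646, 0.0764]
tool_rot: [[0.996, 0.085, -0.002], [0.085, -0.996, 0.003], [-0.002, -0.003, -1.0]]
contact_force: [0.3, 0.3, -1.9]
gripper_width: 0.0289
gripper_force: 59.6
```

>>> move_arm(commands=[[[0,0,0,0],[0,0,0,0]]])

```text
clock: 4.32
ee_pos: [0.4763, -0.069, 0.0765]
tool_rot: [[0.997, 0.079, -0.002], [0.079, -0.997, 0.0], [-0.002, -0.0, -1.0]]
contact_force: [0.5, -0.7, -0.8]
gripper_width: 0.029
gripper_force: 59.6
```

```bash
python3 tgt.py .4772 -.0698 .025 4.4; python3 - <<'E'
from h import *
p,d,c=grab('top'); save('t2.png',cv2.resize(p[150:300,280:480],(800,600),interpolation=cv2.INTER_CUBIC))
E
```

```text
shift [0.0009 0.0008 0.0515] roll 0.0022 yaw now 4.53 t 4.3167 [ 0.4763 -0.069   0.0765] F [ 0.5 -0.7 -0.8] w 0.02903649011519291 59.56419110298157 [ 0.24  0.49 -0.21  2.07  0.17  0.6  -1.58]
```

View pics/t2.png

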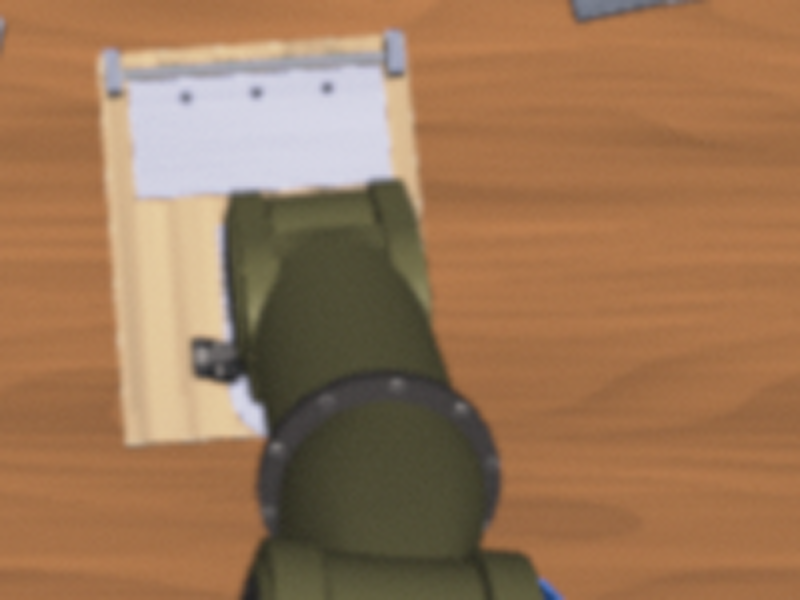

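The plate's left edge shows at crop (225,230–400), parallel to the board and short of the leaf. Next is lowering it to just above the deck.

>>> move_arm(commands=[[[0.001,0,0.015,0.002],[0.001,0.001,0.033,0.002],[0.001,0.001,0.046,0.002],[0.001,0.001,0.053,0.002],[0.001,0.001,0.055,0.002],[0.001,0.001,0.0565,0.002],[0.001,0.001,0.0575,0.002],[0.001,0.001,0.0575,0.002]]])

```text
clock: 5.03
ee_pos: [0.4783, -0.0713, 0.0204]
tool_rot: [[0.997, 0.074, 0.001], [0.074, -0.997, -0.0], [0.001, 0.0, -1.0]]
contact_force: [1.0, 0.6, -1.1]
gripper_width: 0.0287
gripper_force: 59.6
```

```bash
python3 tgt.py .4772 -.0698 .02 4.4; python3 - <<'E'
from h import *
p,d,c=grab('scene'); save('s1.png',cv2.resize(p[170:320,180:380],(800,600),interpolation=cv2.INTER_CUBIC))
E
```

```text
shift [-0.001  -0.0015  0.0004] roll -0.0027 yaw now 4.25 t 5.0333 [ 0.4783 -0.0713  0.0204] F [ 1.   0.6 -1.1] w 0.028743664968619128 59.60968852043152 [ 0.21  0.59 -0.17  2.11  0.21  0.45 -1.62]
```

View pics/s1.png

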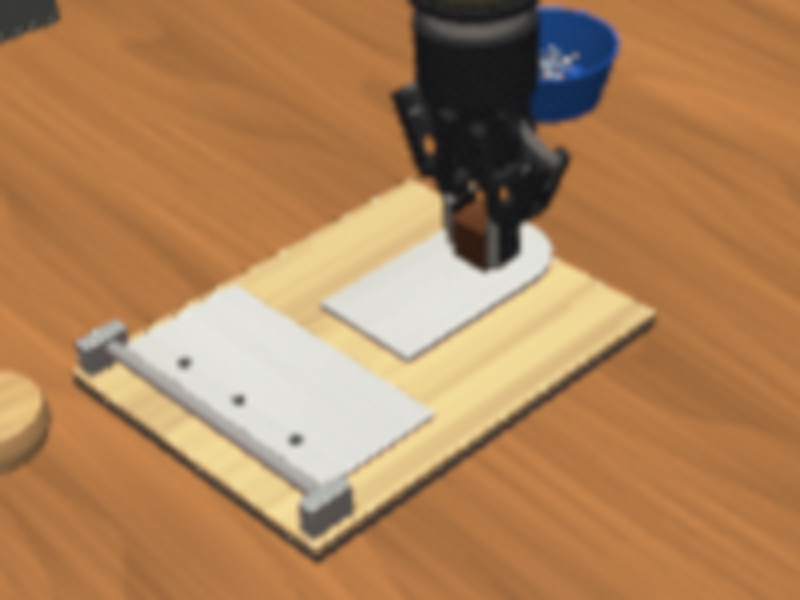

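The plate lies square and centred in front of the leaf: its front edge runs (322,305)–(410,358) and the leaf's front edge (233,287)–(433,414). I'll touch down now.

>>> move_arm(commands=[[[-0.001,-0.001,0.0004,-0.002],[-0.001,-0.001,0.0008,-0.002],[-0.001,-0.001,0.0008,-0.002],[-0.001,-0.001,0.0008,-0.002]]])

```text
clock: 5.42
ee_pos: [0.4777, -0.0701, 0.0201]
tool_rot: [[0.997, 0.076, 0.002], [0.076, -0.997, -0.001], [0.002, 0.001, -1.0]]
contact_force: [-0.6, -1.5, 7.3]
gripper_width: 0.029
gripper_force: 60.8
```

>>> move_arm(commands=[[[0.005,0,-0.0003,0],[0.013,0,-0.0003,0],[0.021,0,-0.0003,0],[0.029,0,-0.0003,0],[0.037,0,-0.0003,0],[0.045,0,-0.0003,0],[0.05,0,-0.0003,0],[0.053,0,-0.0003,0]]])

```text
clock: 6.08
ee_pos: [0.5296, -0.0658, 0.0201]
tool_rot: [[0.997, 0.077, -0.001], [0.077, -0.997, -0.0], [-0.001, 0.0, -1.0]]
contact_force: [-7.1, -0.0, 10.8]
gripper_width: 0.0291
gripper_force: 61.0
```

```bash
python3 tgt.py .542 -.0648 .0201 4.4; python3 - <<'E'
from h import *
p,d,c=grab('scene'); save('s2.png',cv2.resize(p[170:320,180:380],(800,600),interpolation=cv2.INTER_CUBIC))
E
```

```text
shift [ 0.0125 -0.      0.    ] roll 0.0002 yaw now 4.41 t 6.0833 [ 0.5296 -0.0658  0.0201] F [-7.1 -0.  10.8] w 0.029063875335466154 60.96225142478943 [ 0.19  0.64 -0.18  1.98  0.2   0.54 -1.62]
```

View pics/s2.png

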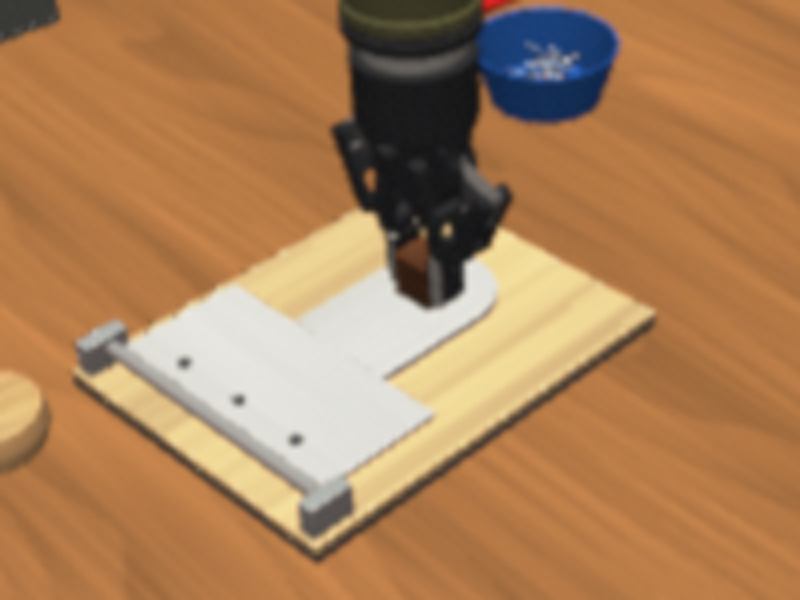

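The plate is under the leaf, which hasn't moved: its edge is still (233,287)–(433,414). The plate's edges enter at (300,325) and (385,378), about midway. I'll go on slowly to the stop.

>>> move_arm(commands=[[[0.003,0,0,0],[0.005,0,0,0],[0.007,0,0,0],[0.008,0,0,0],[0.009,0,0,0],[0.01,0,0,0],[0.01,0,0,0]]])

```text
clock: 6.72
ee_pos: [0.5392, -0.0651, 0.0202]
tool_rot: [[0.997, 0.077, -0.001], [0.077, -0.997, -0.0], [-0.001, 0.0, -1.0]]
contact_force: [-5.5, 0.5, 7.4]
gripper_width: 0.029
gripper_force: 60.6
```

>>> move_arm(commands=[[[0.001,0,0,0],[0.002,0,0,0],[0.003,0,0,0],[0.003,0,0,0]]])

```text
clock: 7.05
ee_pos: [0.5423, -0.0648, 0.0201]
tool_rot: [[0.997, 0.077, -0.001], [0.077, -0.997, -0.0], [-0.001, 0.0, -1.0]]
contact_force: [-4.1, -0.5, 8.0]
gripper_width: 0.0292
gripper_force: 60.7
```

>>> move_arm(commands=[[[0.0005,0,0,0],[0.001,0,0,0],[0.0015,0,0,0],[0.002,0,0,0],[0.002,0,0,0]]])

```text
clock: 7.47
ee_pos: [0.5431, -0.0648, 0.0202]
tool_rot: [[0.997, 0.077, -0.003], [0.077, -0.997, -0.001], [-0.003, 0.0, -1.0]]
contact_force: [-7.5, 0.3, 10.1]
gripper_width: 0.0286
gripper_force: 61.1
```

>>> move_arm(commands=[[[0.0005,0,0,0],[0.001,0,0,0],[0.001,0,0,0],[0.001,0,0,0]]])

```text
clock: 7.8
ee_pos: [0.5431, -0.0648, 0.0201]
tool_rot: [[0.997, 0.077, -0.004], [0.077, -0.997, -0.001], [-0.004, 0.0, -1.0]]
contact_force: [-9.4, -0.2, 13.7]
gripper_width: 0.0289
gripper_force: 61.5
```

>>> move_arm(commands=[[[0.0005,0,0,0],[0.001,0,0,0],[0.0015,0,0,0],[0.0015,0,0,0],[0.0015,0,0,0]]])

```text
clock: 8.22
ee_pos: [0.5431, -0.0648, 0.0202]
tool_rot: [[0.997, 0.076, -0.007], [0.076, -0.997, -0.001], [-0.007, 0.0, -1.0]]
contact_force: [-14.9, 0.7, 16.5]
gripper_width: 0.029
gripper_force: 62.1
```

```bash
python3 tgt.py .542 -.0648 .0201 4.4; python3 - <<'E'
from h import *
p,d,c=grab('scene'); save('s3.png',cv2.resize(p[170:320,180:380],(800,600),interpolation=cv2.INTER_CUBIC))
print(r.get_state()['torque'])
E
```

```text
shift [-0.0011 -0.0001  0.0001] roll -0.0003 yaw now 4.39 t 8.2167 [ 0.5431 -0.0648  0.0202] F [-14.9   0.7  16.5] w 0.028971952675706493 62.07076549530029 [ 0.19  0.65 -0.18  1.94  0.2   0.57 -1.62]
[0.02329653 2.3450054  0.03924965]
```

View pics/s3.png

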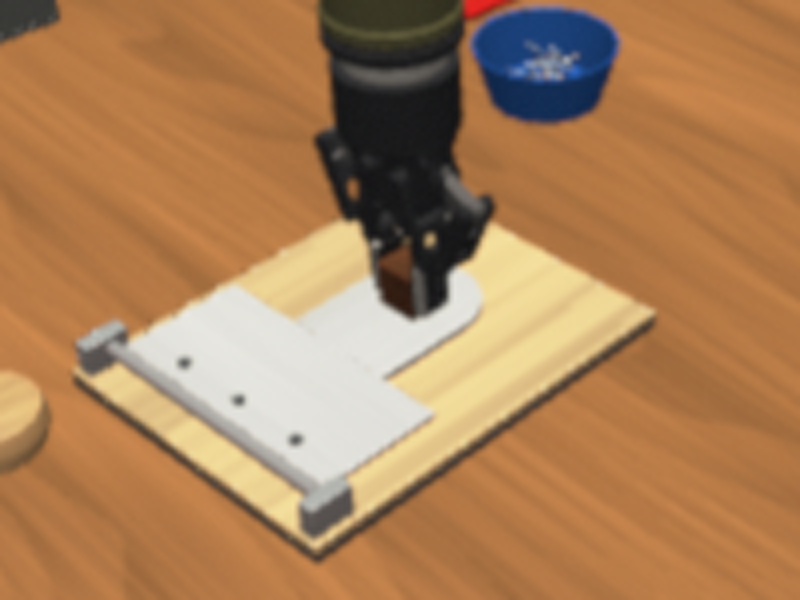

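The TCP stays at x=0.5431 while the push grows, so the end is on the stop, where I expected it. The leaf still lies flat. I'll ease the forward push, which has tilted the tool by 0.007 rad, and keep a firm downward press.

>>> move_arm(commands=[[[-0.001,0,0,0],[-0.002,0,0.0002,0],[-0.0025,0,0.0003,0],[-0.0025,0,0.0003,0],[-0.0025,0,0.0003,0],[-0.0025,0,0.0003,0]]])

```text
clock: 8.77
ee_pos: [0.5432, -0.0648, 0.0201]
tool_rot: [[0.997, 0.077, -0.002], [0.077, -0.997, -0.001], [-0.002, 0.0, -1.0]]
contact_force: [-8.0, -0.0, 14.1]
gripper_width: 0.0288
gripper_force: 61.4
```

Home: tilt 0.002 rad, 14 N down, 8 N against the stop and the block still gripped.

```bash
python3 -c "
from h import *
print(workorder.finish_job())"
```

```text
the job is handed in; nothing more can be done
None
```

The square-ended template is under the leaf, square and about midway along it, and home against the stop bar. I handed the job in with the block still gripped and about 14 N pressing the template flat; in the last picture, taken just before the final easing of the push, the leaf was lying flat, and I moved none of the other listed items.

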